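# Open the filter compartment of the bench fume filter

### The job

Open the grey bench filter unit for a filter change: with the fingertips press its orange snap tab down until the white louvred cover is released and springs forward, then push the cover by its upright ridge along its guides and off the open end of the unit, so that it lies flat, louvres up, on the bench just beyond that end. Do not pick up, lift or tip up the cover, do not touch the pleated filter inside, and leave everything else on the bench where it stands.

Things in the scene. Friction and masses are not known exactly. Their poses are not given: they have to be found in the camera images.
- filter_unit: Low grey filter unit fixed to the bench, 120 mm wide (x), 183 mm long (y from -125 to +58 mm), 28 mm high. Origin on the bench under the centre of the cover's seat; +y is the way the cover slides off. Nose with the snap tab at the -y end (decks 17 mm high up to y = -64 mm, then a cross wall 25 mm high to y = -58 mm, open in the middle). A black hose spigot sticks out 26 mm from the +x side.
- open_end (a point): Middle of the unit's open end: y = +58 mm of the unit, at the level of the seat, z = 20 mm. The cover runs on ledges at this height, between guides whose lips (z = 25 to 28 mm, more than 43 mm either side of the middle) hold it down; between them there is nothing above the cover.
- snap_tab (a joint): Orange snap tab, a sprung lever hinged at the outer end of the nose. 0 rad = up, its barb in the cover's window, so that the cover cannot slide; grows as the pad is pressed down, to 0.22 rad (pad 5 mm down). Lets the cover go by 0.10 rad; takes 5 to 10 N on the pad. Springs back when let go (held a little down while the cover's rear edge is still over the barb).
- tab_pad (a point): Middle of the flat top of the snap tab's press pad (34 mm along the unit's x, 27 mm along y), at z = 27 mm when up, at y = -93 mm of the unit. It moves with the tab.
- cover: Loose white louvred cover, 96 mm wide (x), 110 mm long (y), 4 mm thick, about 120 g; origin at the centre of its underside, z up. Seated: within 2 mm of the unit's origin, z = 20 mm, parallel to it. With the tab pressed, spring pins kick it 11 mm or a little more along the unit's +y; then it slides with a few N. About 113 mm from its seat its rear edge passes the open end and it drops on to the bench.
- ridge (a point): Push ridge of the cover: upright white bar 60 mm long (x), 6 mm thick, along the cover's rear edge, its top 20 mm above the cover's underside (z = 40 mm while seated). This point is the middle of its rear face, 13 mm above the underside, 55 mm behind the cover's origin. Push towards +y at its middle: off-centre, the cover turns as it leaves the guides. The tab's pad behind it reaches z = 28 mm with its ribs.
- filter: Pleated paper filter panel with a brown card frame, 84 x 98 mm, fixed in the well under the cover, its top at z = 17 mm. Not to be touched.
- loupe: Bystander: black loupe, 42 mm wide, 34 mm tall; origin at the centre of its underside. Leave it where it stands.
- strip_tin: Bystander: round green tin, 64 mm wide, 23 mm tall; origin at the centre of its underside. Leave it where it stands.
- vial_0: Bystander: small capped vial, 21 mm wide, 51 mm tall; origin at the centre of its underside. Leave it where it stands.
- vial_1: Bystander: small capped vial, 21 mm wide, 51 mm tall; origin at the centre of its underside. Leave it where it stands.
- petri_dish: Bystander: shallow clear dish, 60 mm wide, 13 mm tall; origin at the centre of its underside. Leave it where it stands.
- spare_filter: Bystander: fresh pleated filter panel in a brown card frame, 84 x 98 mm, 10 mm thick; origin at the centre of its underside. Leave it where it stands.
Not all that is in view belongs to the job. There is more than one size of the cover; the job needs the larger.

How it is judged:
By the outcome, as a careful person would: the job done as asked, in the order asked, and still so for the second after the job is handed in, with the robot touching nothing.
It also fails if it takes over 38 s, if anything falls off the work surface, if the arm or the gripper's body presses on something with over 40 N, if the wrist force passes 120 N, or if a joint passes its speed limit or range.

### The arm

A 6-joint arm with a two-finger parallel gripper is mounted at the origin on a cart in front of the work surface, level with it; the furniture and walls round the work are solid. World frame = base frame: x ahead of the robot, y to its left, z up, the work surface at z = 0. Lengths are in m, angles in rad, forces in N, time in s.
With the tool pointing down it reaches from about 0.375 to 0.925 m from the base axis. Payload 5.7 kg.
Tool frame: the origin (TCP) lies on the centre line of the jaws, within the pads' length; the fingertips stand 19 mm ahead of it and the grasp point (between the pads) is the TCP; x points along the fingers, z is the direction in which the jaws open and shut, and the axes are right-handed (so a half turn about x gives the same grasp; the last joint's range is limited). The gripper opens to 85 mm and grips with 20 to 120 N. Pads are 22 mm wide; open, the fingers measure 114 mm over their backs; the gripper's body (76 mm by 85 mm) begins 54 mm behind the grasp point. The pads swing forward as they close: fully open they stand 13 mm farther back than shut.
Start: joints at [1.049, 0.359, 1.51, -0, 1.272, -0.115], TCP at [0.237, 0.551, 0.25] pointing down, gripper open.
Joint ranges: [-2.97, 2.97], [-1.01, 2.36], [0.21, 2.38], [-0.96, 4.11], [0.2, 2.71], [-2.98, 2.98]. Speed limits (rad/s): [2.39, 2.39, 3.14, 3.14, 3.14, 3.14].

### API

Orientations are given as a 3x3 rotation matrix whose columns are the frame's x, y, z axes.
In Python, from plant import manip gives the robot as it stands.
- The arm moves only by the tool apply_moves, never from a script. Its argument "steps" is one flat list of numbers, 6 for each row, row after row: the shift along the tool's x, y, z in mm, then the turn, a rotation vector about the tool's x, y, z in rad. In form: [x, y, z, wx, wy, wz, x, y, z, wx, wy, wz, ...]. A call has 1 to 8 rows; each row shifts and turns the commanded pose from where the row before left it, along the tool's axes as they then stand; what a row does not reach is not made up. A row lasts 1/10 s, in which the tool goes at most 50 mm and 8.59 degrees, less where a joint would pass 70% of its speed; a pose out of reach is approached as far as the arm can. A call is refused whole if a number of a shift passes 50 or a number of a turn 0.15, either way. A call with a gripper value outside its range is refused whole. "fingers" is the finger opening in mm, from 0 to 85.4, set as the call begins (left out, the last holds). The fingers move at their own pace and stop on an object; "squeeze" is the grip in N (left out, the last holds). Time passes only in rows, so rows that do not move let the fingers close. It gives the time, the measured TCP pose, the force and the opening at its end, in the units of the state.
- manip.get_obs(): the state, without advancing time (a new reading comes with each control period).
- manip.grab_frame(name): name is "side" or "top"; returns the picture (400x640x3 uint8, blue, green, red); there is no depth.
- manip.camera_model(name): a dict with "intrinsics" (3x3 intrinsics, pixels), "R" (3x3) and "t" (3): a world point X has camera coordinates R X + t. Camera axes: x right, y down, z forward; pixel columns grow to the right and rows downward; lengths in m; the calibration is good to about 2 mm. A picture is of the moment at which its call begins. camera_model takes no time and is no camera call.
- manip.job_done(): hands the job in, once; it reports no verdict.
The state is a dict: "time": time; "joint_pos": joint angles; "joint_vel": joint speeds; "effort": joint torques, N m; "tcp_pos": TCP position; "tcp_rot": TCP orientation; "wrist_force": force on the tool from outside, world axes, zero at the start; "torque": the same for the moment, N m; "opening": finger opening in m.
Only numpy, scipy, OpenCV 4.12 (cv2) and the standard library are available. Lean on these libraries where they do the work, as an engineer would, in place of code of your own. Each camera call takes 0.05 s, during which the arm holds its last target.

## Working session

There is one attempt and no reset: what is moved stays moved. The work goes in short steps, Python scripts to look and compute and a tool call to move; the robot and the scene stay as the last step left them, time stands still between calls to the robot, and variables do not carry over. Pictures are saved under pics/ and viewed, and the job is handed in when it is done.

Besides the shell and the picture viewer there is one more tool, called after "Emit:" by a JSON object that holds its "name" and its "arguments", one argument or row to a line. apply_moves: Moves the arm, as the interface text tells. Its arguments: {"type":"object","properties":{"steps":{"type":"array","items":{"type":"number"}},"fingers":{"type":"number"},"squeeze":{"type":"number"}},"required":["steps"]}

```bash
mkdir -p pics; python3 - <<'E'
from plant import manip
import cv2,numpy as np
for n in("side","top"):
    cv2.imwrite(f"pics/{n}0.png",manip.grab_frame(n)); c=manip.camera_model(n); print(n,c)
o=manip.get_obs();print(o)
E
```

```text
side {'intrinsics': array([[441.00652911,   0.        , 322.50396692],
       [  0.        , 441.00652911, 197.41757462],
       [  0.        ,   0.        ,   1.        ]]), 'R': array([[ 0.27342233,  0.96164644, -0.02182562],
       [ 0.37763306, -0.12818461, -0.91703979],
       [-0.88466576,  0.24249708, -0.39819802]]), 't': array([-0.32463975, -0.13154376,  1.66185296])}
top {'intrinsics': array([[399.93013927,   0.        , 317.61210718],
       [  0.        , 399.93013927, 201.68096974],
       [  0.        ,   0.        ,   1.        ]]), 'R': array([[ 0.02998366, -0.99952704,  0.00683131],
       [-0.99554012, -0.03047426, -0.08928156],
       [ 0.08944752, -0.00412385, -0.995983  ]]), 't': array([0.15049907, 0.61174902, 1.15085258])}
{'time': 0.1, 'joint_pos': array([ 1.04893675e+00,  3.59453170e-01,  1.51134640e+00,  4.25727209e-07,
        1.27250046e+00, -1.15123538e-01]), 'joint_vel': array([ 0.00089537, -0.00108294, -0.00197316, -0.0003484 ,  0.00190326,
        0.00052642]), 'effort': array([-1.07546939e-04, -5.28654063e+01, -2.79350102e+01, -6.10097700e-06,
        4.98982685e-03,  5.29393958e-06]), 'tcp_pos': array([0.23709055, 0.55052412, 0.24951715]), 'tcp_rot': array([[-8.51464174e-04, -9.18416847e-01,  3.95613158e-01],
       [-1.47990426e-03,  3.95614025e-01,  9.18415675e-01],
       [-9.99998542e-01,  1.96528447e-04, -1.69602017e-03]]), 'wrist_force': array([ 0.14993795,  0.99135735, -0.80715461]), 'torque': array([-0.05100058, -0.00798033, -0.01234713]), 'opening': 0.08546088972049337}
```

View pics/side0.png

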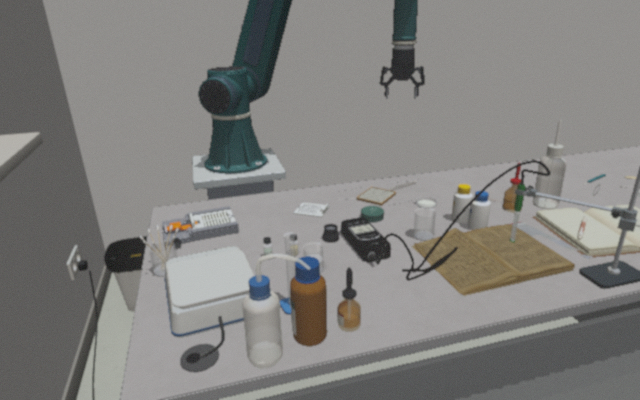

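View pics/top0.png

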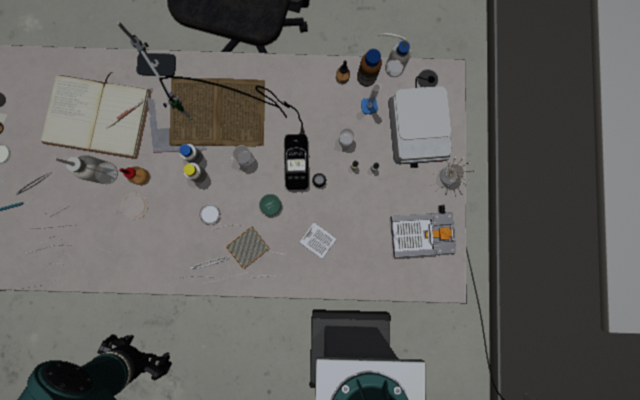

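```bash
python3 - <<'E'
import cv2
t=cv2.imread("pics/top0.png");s=cv2.imread("pics/side0.png")
cv2.imwrite("pics/t1.png",cv2.resize(t[200:270,376:476],None,fx=8,fy=8,interpolation=cv2.INTER_CUBIC))
cv2.imwrite("pics/s1.png",cv2.resize(s[195:245,150:250],None,fx=8,fy=8,interpolation=cv2.INTER_CUBIC))
E
```

```text
(no output)
```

View pics/t1.png

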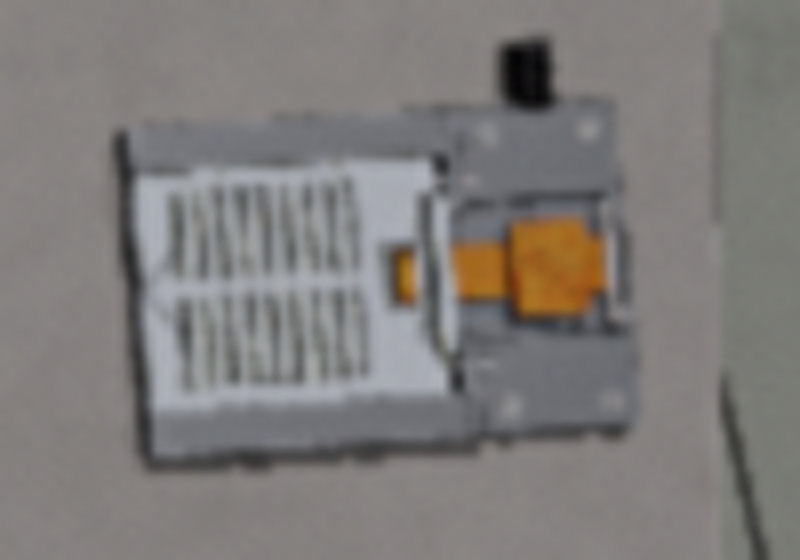

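View pics/s1.png

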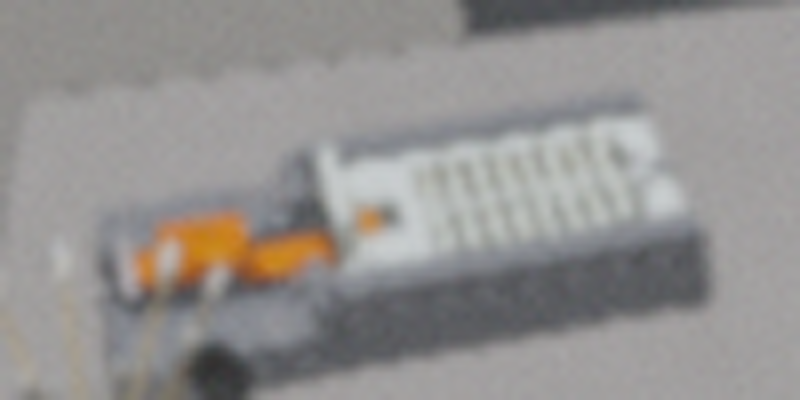

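```bash
cat > h.py <<'E'
import numpy as np,cv2
from plant import manip
def proj(n,X):
    c=manip.camera_model(n);X=np.atleast_2d(X)
    return cv2.projectPoints(X.astype(float),cv2.Rodrigues(c["R"])[0],c["t"],c["intrinsics"],None)[0][:,0]
def ray(n,uv,z):
    c=manip.camera_model(n);d=c["R"].T@np.linalg.inv(c["intrinsics"])@np.array([*uv,1.]);C=-c["R"].T@c["t"]
    return C+d*(z-C[2])/d[2]
def W(p,X):
    X=np.atleast_2d(X)/1000.;c,s=np.cos(p[2]),np.sin(p[2])
    return np.c_[p[0]+c*X[:,0]-s*X[:,1],p[1]+s*X[:,0]+c*X[:,1],X[:,2]]
E
cat > fit.py <<'E'
from h import *
from scipy.optimize import least_squares
T=np.array([(612,100,60,-125,17),(637,432,-60,-125,17),(120,130,60,58,0),(148,465,-60,58,0),(552,268,0,-93,27),(440,195,30,-52,40),(448,352,-30,-52,40)],float)
S=np.array([(705,300,60,58,0),(702,232,60,58,28),(645,97,-60,58,28),(242,213,-17,-79.5,27),(160,222,-17,-106.5,27)],float)
to=(T[:,:2]+.5)/8-.5+[376,200]; so=(S[:,:2]+.5)/8-.5+[150,195]
def r(p,both=True):
    a=(proj("top",W(p,T[:,2:]))-to).ravel()
    b=(proj("side",W(p,S[:,2:]))-so).ravel()
    return np.r_[a,b] if both else a
for b in(False,True):
    q=least_squares(r,[.5,-.15,0],args=(b,),loss="soft_l1");print(q.x);print(r(q.x).reshape(-1,2).round(1).tolist())
p=q.x;np.save("p.npy",p)
print("pad",W(p,[0,-93,27]),"ridge",W(p,[0,-55,33]),"open",W(p,[0,58,20]))
for n,x,y,w,h,im in(("top",376,200,100,70,"top0"),("side",150,195,100,50,"side0")):
    I=cv2.resize(cv2.imread(f"pics/{im}.png")[y:y+h,x:x+w],None,fx=8,fy=8,interpolation=cv2.INTER_CUBIC)
    def L(P,c):
        u=((proj(n,W(p,P))-[x,y]+.5)*8-.5).astype(int); cv2.polylines(I,[u],True,c,1)
    L([(60,-125,17),(-60,-125,17),(-60,-64,17),(60,-64,17)],(255,0,0))
    L([(60,-58,28),(-60,-58,28),(-60,58,28),(60,58,28)],(255,0,255))
    L([(60,-125,0),(-60,-125,0),(-60,58,0),(60,58,0)],(0,255,0))
    L([(17,-79.5,27),(-17,-79.5,27),(-17,-106.5,27),(17,-106.5,27)],(0,0,255))
    L([(30,-55,40),(-30,-55,40),(-30,-49,40),(30,-49,40)],(0,0,255))
    cv2.imwrite(f"pics/{n}_ov.png",I)
E
python3 fit.py
python3 - <<'E'
from h import *
for uv in[(318,240),(270,205),(319,180),(355,167),(375,168),(209,214),(248,248)]: print(uv,ray("top",uv,0.01).round(3))
E
```

```text
[ 0.51720439 -0.11231673  0.09026097]
[[0.1, 0.3], [0.7, -0.6], [-0.8, 0.5], [-1.3, -1.2], [-0.2, 0.1], [0.3, -0.3], [1.0, 0.8], [1.7, 0.3], [1.0, -0.9], [-0.2, -1.7], [0.7, -0.8], [0.1, -0.1]]
[ 0.51798738 -0.1132393   0.08275891]
[[0.6, 0.3], [0.8, -0.5], [-0.4, 0.1], [-1.1, -1.6], [0.1, 0.1], [0.7, -0.4], [1.3, 0.7], [1.3, 0.6], [0.6, -0.6], [-0.3, -1.5], [0.3, -0.8], [-0.2, -0.1]]
pad [[ 0.52567518 -0.205921    0.027     ]] ridge [[ 0.52253393 -0.16805106  0.033     ]] open [[ 0.51319284 -0.05543781  0.02      ]]
(318, 240) [0.495 0.164 0.01 ]
(270, 205) [0.594 0.311 0.01 ]
(319, 180) [0.674 0.167 0.01 ]
(355, 167) [0.717 0.059 0.01 ]
(375, 168) [ 0.716 -0.001  0.01 ]
(209, 214) [0.562 0.491 0.01 ]
(248, 248) [0.465 0.37  0.01 ]
```

View pics/top_ov.png

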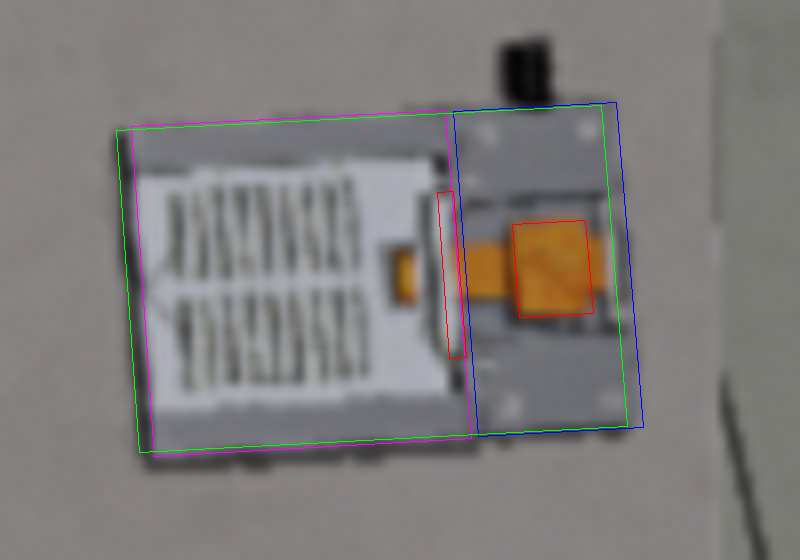

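View pics/side_ov.png

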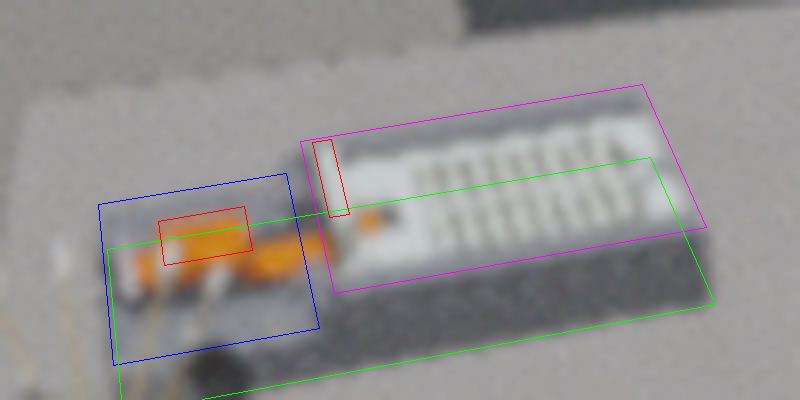

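```bash
cat >> h.py <<'E'
from scipy.spatial.transform import Rotation as Ro
p=np.load("p.npy") if __import__("os").path.exists("p.npy") else None
def goal(yaw):  # tool x down, z along unit x
    x=np.array([0,0,-1.]);z=np.array([np.cos(yaw),np.sin(yaw),0]);return np.c_[x,np.cross(z,x),z]
def to(pos,yaw=None):
    o=manip.get_obs();R=o["tcp_rot"];d=R.T@(np.asarray(pos)-o["tcp_pos"])*1000
    print("tool shift mm",d.round(1), "dist",np.linalg.norm(d).round(1))
    if yaw is not None: print("rotvec",Ro.from_matrix(R.T@goal(yaw)).as_rotvec().round(3))
def unit():
    o=manip.get_obs();t=o["tcp_pos"]-[p[0],p[1],0];c,s=np.cos(p[2]),np.sin(p[2])
    print(o["time"],"unit mm",(np.array([c*t[0]+s*t[1],-s*t[0]+c*t[1],t[2]])*1000).round(1),"F",o["wrist_force"].round(1),"op",o["opening"].round(4))
E
python3 -c "
from h import *
to([*W(p,[0,-93,0])[0,:2],.25],p[2])"
```

```text
tool shift mm [ 4.000e-01 -5.643e+02 -5.806e+02] dist 809.6
rotvec [ 1.081e+00 -2.000e-03  1.000e-03]
```

Emit:
{"name": "apply_moves", "arguments": {
  "steps": [0, -30, -31, 0, 0, 0, 0, -30, -31, 0, 0, 0, 0, -30, -31, 0, 0, 0, 0, -30, -31, 0, 0, 0, 0, -30, -31, 0, 0, 0, 0, -30, -31, 0, 0, 0, 0, -30, -31, 0, 0, 0, 0, -30, -31, 0, 0, 0],
  "fingers": 0
}}

```text
time: 0.9
tcp_pos: [0.3597, 0.2266, 0.2501]
tcp_rot: [[-0.0, -0.919, 0.395], [-0.0, 0.395, 0.919], [-1.0, 0.0, -0.0]]
wrist_force: [1.7, -0.3, -0.6]
opening: 0.0001
```

Emit:
{"name": "apply_moves", "arguments": {
  "steps": [0, -30, -31, 0, 0, 0, 0, -30, -31, 0, 0, 0, 0, -30, -31, 0, 0, 0, 0, -30, -31, 0, 0, 0, 0, -30, -31, 0, 0, 0, 0, -30, -31, 0, 0, 0, 0, -30, -31, 0, 0, 0, 0, -30, -31, 0, 0, 0]
}}

```text
time: 1.7
tcp_pos: [0.482, -0.0962, 0.2501]
tcp_rot: [[-0.001, -0.918, 0.396], [0.0, 0.396, 0.918], [-1.0, 0.001, 0.0]]
wrist_force: [1.3, 1.3, 0.5]
opening: 0.0001
```

Emit:
{"name": "apply_moves", "arguments": {
  "steps": [0, -30, -31, 0, 0, 0, 0, -30, -31, 0, 0, 0, 0, -24, -22, 0, 0, 0]
}}

```text
time: 2.0
tcp_pos: [0.5262, -0.2075, 0.2499]
tcp_rot: [[-0.0, -0.918, 0.397], [-0.0, 0.397, 0.918], [-1.0, 0.0, -0.001]]
wrist_force: [0.9, 0.9, 0.1]
opening: 0.0
```

Emit:
{"name": "apply_moves", "arguments": {
  "steps": [0, 0, 0, 0.135, 0, 0, 0, 0, 0, 0.135, 0, 0, 0, 0, 0, 0.135, 0, 0, 0, 0, 0, 0.135, 0, 0, 0, 0, 0, 0.135, 0, 0, 0, 0, 0, 0.135, 0, 0, 0, 0, 0, 0.135, 0, 0, 0, 0, 0, 0.135, 0, 0]
}}

```text
time: 2.8
tcp_pos: [0.5256, -0.2046, 0.2499]
tcp_rot: [[-0.001, -0.078, 0.997], [0.0, 0.997, 0.078], [-1.0, 0.0, -0.001]]
wrist_force: [-0.3, 1.4, 0.3]
opening: -0.0
```

```bash
python3 -c "
from h import *
to([*W(p,[0,-93,0])[0,:2],.25],p[2]);unit();print(manip.get_obs()['joint_pos'])"
```

```text
tool shift mm [-0.1 -1.3  0. ] dist 1.3
rotvec [-0.004 -0.001 -0.   ]Traceback (most recent call last):
  File "<string>", line 3, in <module>
    to([*W(p,[0,-93,0])[0,:2],.25],p[2]);unit();print(manip.get_obs()['joint_pos'])
                                         ~~~~^^
  File "h.py", line 22, in unit
    print(o["time"],"unit mm",(np.array([c*t[0]+s*t[1],-s*t[0]+c*t[1],t[2]])*1000).round(1),"F",o["wrist_force"].round(1),"op",o["opening"].round(4))
                                                                                                                               ^^^^^^^^^^^^^^^^^^
AttributeError: 'float' object has no attribute 'round'
```

Emit:
{"name": "apply_moves", "arguments": {
  "steps": [30, -1, 0, 0, 0, 0, 30, 0, 0, 0, 0, 0, 30, 0, 0, 0, 0, 0, 30, 0, 0, 0, 0, 0, 30, 0, 0, 0, 0, 0, 20, 0, 0, 0, 0, 0, 0, 0, 0, 0, 0, 0]
}}

```text
time: 3.5
tcp_pos: [0.5236, -0.2046, 0.0773]
tcp_rot: [[-0.006, -0.084, 0.996], [0.003, 0.996, 0.084], [-1.0, 0.004, -0.006]]
wrist_force: [-0.7, -0.2, 0.5]
opening: 0.0002
```

```bash
sed -i 's/o\["opening"\].round(4)/round(float(o["opening"]),4)/' h.py; cat > look.py <<'E'
from h import *
import sys
k=sys.argv[1];unit()
a=cv2.resize(manip.grab_frame("top")[190:265,340:480],None,fx=5,fy=5,interpolation=cv2.INTER_CUBIC)
b=cv2.resize(manip.grab_frame("side")[180:240,150:290],None,fx=5,fy=5,interpolation=cv2.INTER_CUBIC)
cv2.imwrite(f"pics/l{k}.png",cv2.vconcat([a,b])[:600] if a.shape[0]+b.shape[0]<=600 else cv2.resize(cv2.vconcat([a,b]),None,fx=.88,fy=.88))
E
python3 look.py 1
```

```text
3.5 unit mm [ -2.  -91.5  77.3] F [-0.7 -0.2  0.5] op 0.0002
```

View pics/l1.png

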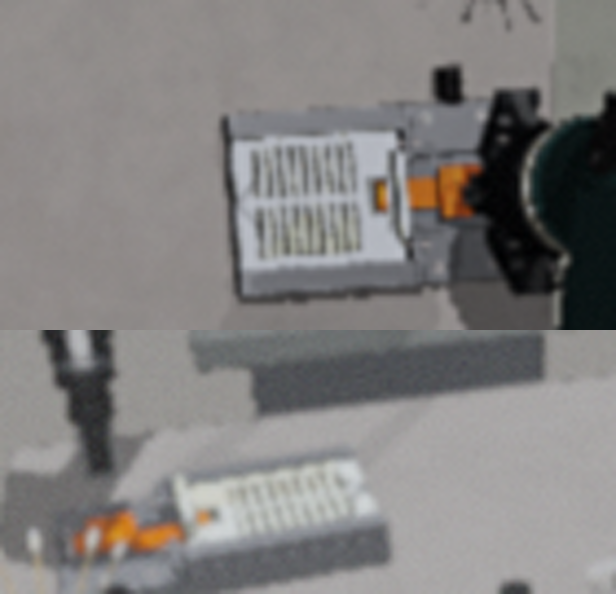

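Emit:
{"name": "apply_moves", "arguments": {
  "steps": [14, -1, 2, 0, 0, 0, 12, 0, 0, 0, 0, 0, 2, 0, 0, 0, 0, 0, 2, 0, 0, 0, 0, 0, 0, 0, 0, 0, 0, 0]
}}

```text
time: 4.1
tcp_pos: [0.5279, -0.2066, 0.0502]
tcp_rot: [[-0.0, -0.084, 0.996], [0.0, 0.996, 0.084], [-1.0, 0.0, -0.0]]
wrist_force: [-0.7, 0.4, -0.0]
opening: 0.0
```

Emit:
{"name": "apply_moves", "arguments": {
  "steps": [2, 0, 0, 0, 0, 0, 2, 0, 0, 0, 0, 0, 1, 0, 0, 0, 0, 0, 0, 0, 0, 0, 0, 0]
}}

```text
time: 4.5
tcp_pos: [0.5282, -0.2067, 0.0457]
tcp_rot: [[0.0, -0.084, 0.996], [-0.0, 0.996, 0.084], [-1.0, -0.0, 0.0]]
wrist_force: [0.2, -0.2, 3.1]
opening: 0.0001
```

Emit:
{"name": "apply_moves", "arguments": {
  "steps": [1, 0, 0, 0, 0, 0, 1, 0, 0, 0, 0, 0, 1, 0, 0, 0, 0, 0, 0.5, 0, 0, 0, 0, 0, 0, 0, 0, 0, 0, 0, 0, 0, 0, 0, 0, 0]
}}

```text
time: 5.1
tcp_pos: [0.5282, -0.2062, 0.0428]
tcp_rot: [[0.001, -0.084, 0.996], [0.0, 0.996, 0.084], [-1.0, 0.0, 0.001]]
wrist_force: [-1.6, 3.5, 12.0]
opening: 0.0
```

```bash
python3 look.py 2
```

```text
5.1 unit mm [  2.5 -93.5  42.8] F [-1.6  3.5 12. ] op 0.0
```

View pics/l2.png

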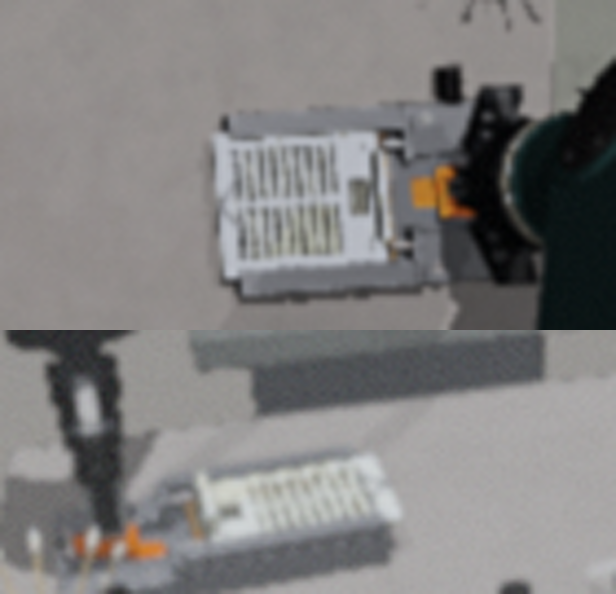

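```bash
python3 - <<'E'
from h import *
g=cv2.imread("pics/l2.png")[100:310,200:480]
cv2.imwrite("pics/z2.png",cv2.resize(g,None,fx=2.8,fy=2.8))
X=ray("top",(428.2,235.7),.04);c,s=np.cos(p[2]),np.sin(p[2]);t=X[:2]-p[:2];print(c*t[0]+s*t[1],-s*t[0]+c*t[1])
E
```

```text
-0.0046668853247861354 -0.0404922919135884
```

View pics/z2.png

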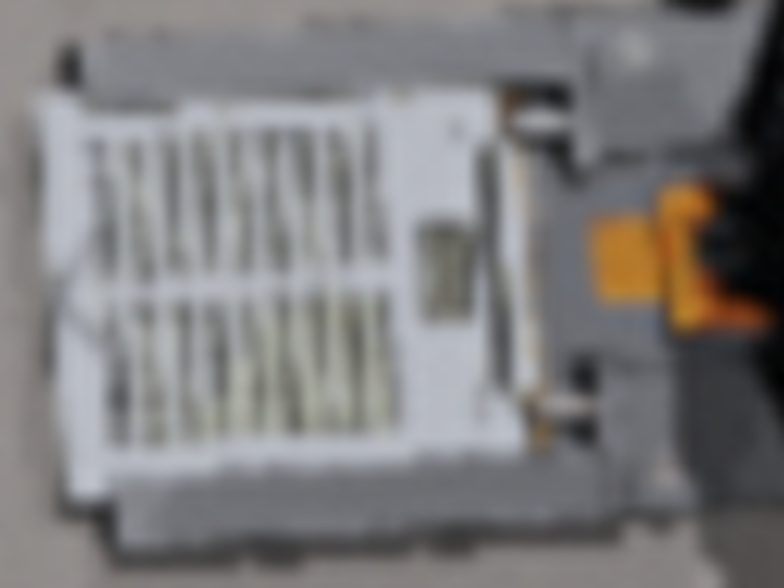

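Emit:
{"name": "apply_moves", "arguments": {
  "steps": [-4, 0, 0, 0, 0, 0, -4, 0, 0, 0, 0, 0, 0, 0, 0, 0, 0, 0]
}}

```text
time: 5.5
tcp_pos: [0.5283, -0.2068, 0.0502]
tcp_rot: [[0.001, -0.084, 0.996], [-0.001, 0.996, 0.084], [-1.0, -0.001, 0.001]]
wrist_force: [-0.0, -0.3, -0.9]
opening: -0.0002
```

Emit:
{"name": "apply_moves", "arguments": {
  "steps": [0, 10, -2, 0, 0, 0, 0, 12, 0, 0, 0, 0, 0, 8, 0, 0, 0, 0, 0, 3, 0, 0, 0, 0, 0, 0, 0, 0, 0, 0]
}}

```text
time: 6.0
tcp_pos: [0.5231, -0.173, 0.0497]
tcp_rot: [[-0.0, -0.085, 0.996], [0.0, 0.996, 0.085], [-1.0, 0.0, -0.0]]
wrist_force: [-0.6, 0.1, -0.4]
opening: 0.0
```

```bash
python3 look.py 3
```

```text
6.0 unit mm [  0.2 -60.   49.7] F [-0.6  0.1 -0.4] op 0.0
```

View pics/l3.png

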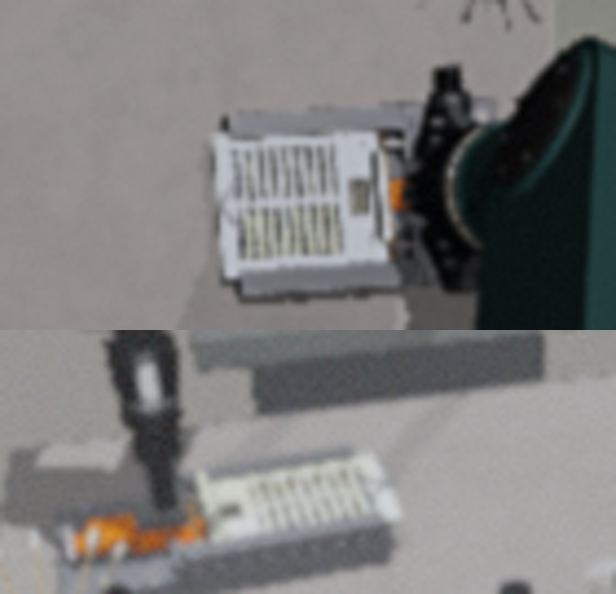

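Emit:
{"name": "apply_moves", "arguments": {
  "steps": [0, 3, 0, 0, 0, 0, 0, 3, 0, 0, 0, 0, 0, 3, 0, 0, 0, 0, 0, 3, 0, 0, 0, 0, 0, 4, 0, 0, 0, 0, 0, 4, 0, 0, 0, 0, 0, 4, 0, 0, 0, 0]
}}

```text
time: 6.8
tcp_pos: [0.5212, -0.1497, 0.0498]
tcp_rot: [[-0.0, -0.084, 0.996], [-0.0, 0.996, 0.084], [-1.0, -0.0, -0.0]]
wrist_force: [0.4, -0.4, -0.3]
opening: 0.0003
```

Emit:
{"name": "apply_moves", "arguments": {
  "steps": [0, 4, 0, 0, 0, 0, 0, 4, 0, 0, 0, 0, 0, 4, 0, 0, 0, 0, 0, 4, 0, 0, 0, 0, 0, 4, 0, 0, 0, 0, 0, 4, 0, 0, 0, 0]
}}

```text
time: 7.4
tcp_pos: [0.5192, -0.1258, 0.0498]
tcp_rot: [[-0.0, -0.084, 0.996], [-0.0, 0.996, 0.084], [-1.0, -0.0, -0.0]]
wrist_force: [0.2, -0.2, 0.9]
opening: -0.0001
```

```bash
python3 look.py 4
```

```text
7.4 unit mm [  0.2 -12.6  49.8] F [ 0.2 -0.2  0.9] op -0.0001
```

View pics/l4.png

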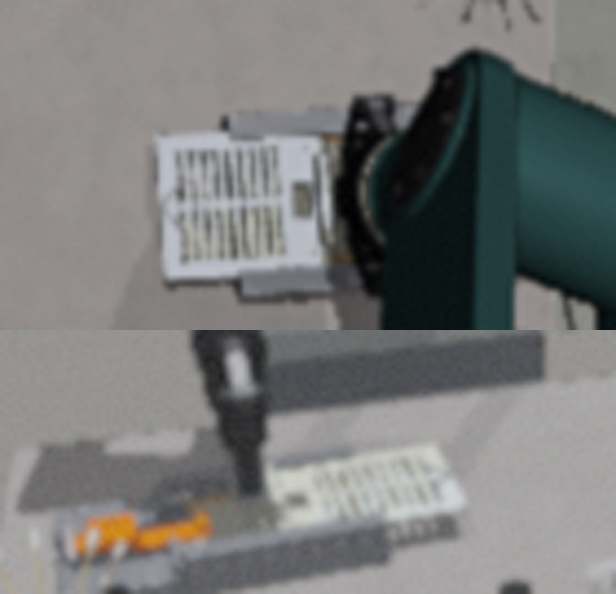

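Emit:
{"name": "apply_moves", "arguments": {
  "steps": [0, 4, 0, 0, 0, 0, 0, 4, 0, 0, 0, 0, 0, 4, 0, 0, 0, 0, 0, 4, 0, 0, 0, 0, 0, 4, 0, 0, 0, 0, 0, 4, 0, 0, 0, 0, 0, 4, 0, 0, 0, 0, 0, 4, 0, 0, 0, 0]
}}

```text
time: 8.3
tcp_pos: [0.5164, -0.0939, 0.0498]
tcp_rot: [[-0.0, -0.084, 0.996], [-0.0, 0.996, 0.084], [-1.0, -0.0, -0.0]]
wrist_force: [-0.2, -1.6, 0.5]
opening: 0.0003
```

Emit:
{"name": "apply_moves", "arguments": {
  "steps": [0, 4, 0, 0, 0, 0, 0, 4, 0, 0, 0, 0, 0, 4, 0, 0, 0, 0, 0, 2, 0, 0, 0, 0, 0, 0, 0, 0, 0, 0]
}}

```text
time: 8.8
tcp_pos: [0.5153, -0.0799, 0.0498]
tcp_rot: [[-0.0, -0.084, 0.996], [0.0, 0.996, 0.084], [-1.0, 0.0, -0.0]]
wrist_force: [-0.1, -0.8, -0.3]
opening: 0.0003
```

```bash
python3 look.py 5
```

```text
8.8 unit mm [ 0.1 33.5 49.8] F [-0.1 -0.8 -0.3] op 0.0003
```

View pics/l5.png

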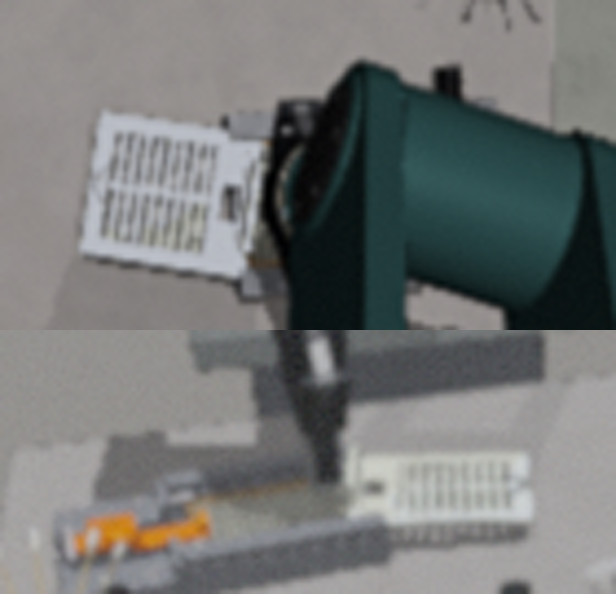

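```bash
python3 - <<'E'
from h import *
t=manip.grab_frame("top")[200:265,350:430];s=manip.grab_frame("side")[195:235,200:280]
cv2.imwrite("pics/z5.png",cv2.vconcat([cv2.resize(t,None,fx=7,fy=7,interpolation=cv2.INTER_CUBIC)[:,:],cv2.resize(s,None,fx=7,fy=7,interpolation=cv2.INTER_CUBIC)])[:600])
E
```

```text
(no output)
```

View pics/z5.png

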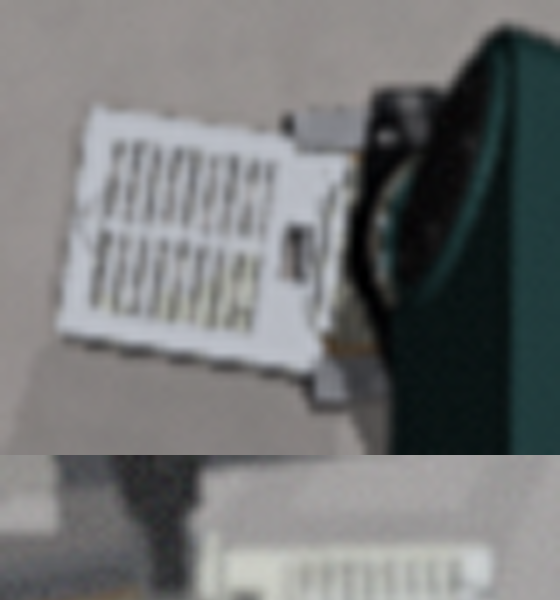

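Emit:
{"name": "apply_moves", "arguments": {
  "steps": [0, -8, 0, 0, 0, 0, 0, 0, 7, 0, 0, 0, 0, 0, 7, 0, 0, 0, 0, 2, 0, 0, 0, 0, 0, 2, 0, 0, 0, 0, 0, 2, 0, 0, 0, 0, 0, 2, 0, 0, 0, 0]
}}

```text
time: 9.7
tcp_pos: [0.5291, -0.0789, 0.0498]
tcp_rot: [[-0.0, -0.084, 0.996], [-0.0, 0.996, 0.084], [-1.0, -0.0, -0.0]]
wrist_force: [0.3, -1.6, -0.1]
opening: -0.0002
```

```bash
cat > z.py <<'E'
from h import *
import sys
unit()
t=manip.grab_frame("top")[200:265,340:430];s=manip.grab_frame("side")[185:240,190:290]
a=cv2.resize(t,(540,390),interpolation=cv2.INTER_CUBIC);b=cv2.resize(s,(382,210),interpolation=cv2.INTER_CUBIC)
b=cv2.copyMakeBorder(b,0,0,0,540-382,cv2.BORDER_CONSTANT)
cv2.imwrite(f"pics/z{sys.argv[1]}.png",cv2.vconcat([a,b]))
E
python3 z.py 6
```

```text
9.7 unit mm [13.9 33.3 49.8] F [ 0.3 -1.6 -0.1] op -0.0002
```

View pics/z6.png

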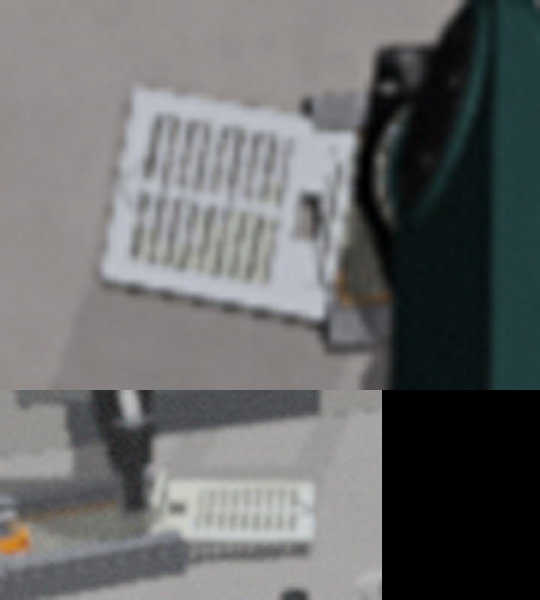

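Emit:
{"name": "apply_moves", "arguments": {
  "steps": [0, 2, 0, 0, 0, 0, 0, 2, 0, 0, 0, 0, 0, 2, 0, 0, 0, 0, 0, 2, 0, 0, 0, 0, 0, 0, 0, 0, 0, 0]
}}

```text
time: 10.3
tcp_pos: [0.5286, -0.0708, 0.0498]
tcp_rot: [[-0.0, -0.084, 0.996], [0.0, 0.996, 0.084], [-1.0, 0.0, -0.0]]
wrist_force: [0.5, 1.1, -0.2]
opening: -0.0
```

```bash
python3 z.py 7
```

```text
10.3 unit mm [14.1 41.4 49.8] F [ 0.5  1.1 -0.2] op -0.0
```

View pics/z7.png

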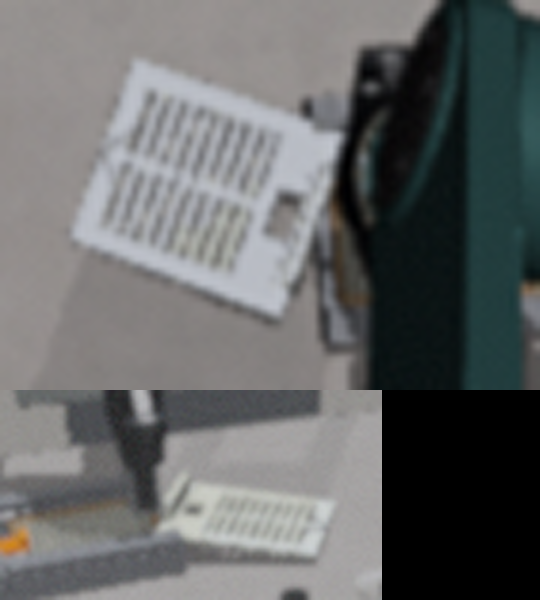

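```bash
python3 - <<'E'
from h import *
from scipy.optimize import least_squares
t=cv2.imread("pics/z7.png")
cv2.imwrite("pics/z7s.png",cv2.resize(t[460:600,90:382],None,fx=2.7,fy=2.7,interpolation=cv2.INTER_CUBIC))
E
```

```text
(no output)
```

View pics/z7s.png

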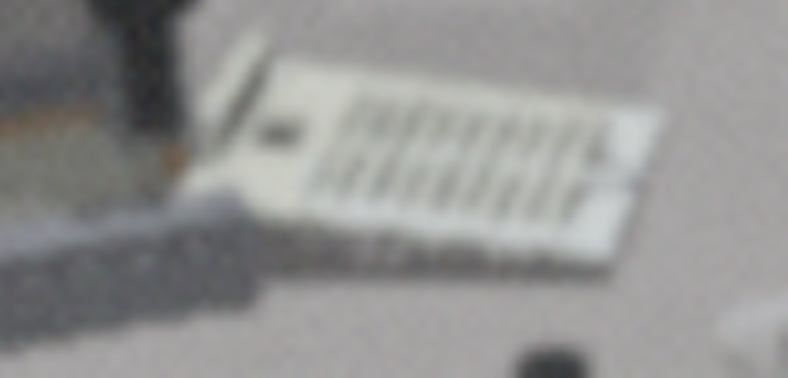

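```bash
cat > pose.py <<'E'
from h import *
from scipy.optimize import least_squares
def fitpose(T,S,x0):
    T=np.array(T,float);S=np.array(S,float)
    def X(q,P): return Ro.from_rotvec(q[3:]).apply(P/1000)+q[:3]
    def r(q):
        a=proj("top",X(q,T[:,2:]))-T[:,:2]; b=proj("side",X(q,S[:,2:]))-S[:,:2]
        return np.r_[a,b].ravel()
    s=least_squares(r,x0,loss="soft_l1");q=s.x;print("res",r(q).reshape(-1,2).round(1).tolist())
    c,sn=np.cos(p[2]),np.sin(p[2]);Ru=np.array([[c,sn,0],[-sn,c,0],[0,0,1]])
    for n,P in dict(o=(0,0,0),fpx=(48,55,0),fmx=(-48,55,0),rmx=(-48,-55,0),rpx=(48,-55,0),ridge=(0,-55,13),ridgepx=(30,-55,20),ridgemx=(-30,-55,20)).items():
        w=X(q,np.array([P]))[0];print(n,"unit",(Ru@(w-[p[0],p[1],0])*1000).round(1),"world",w.round(4))
    e=(Ru@Ro.from_rotvec(q[3:]).as_matrix());print("R in unit\n",e.round(3));return q
E
python3 - <<'E'
from pose import *
f=lambda u,v:((u+.5)/6-.5+340,(v+.5)/6-.5+200)
def g(u,v): u=u/2.7+90;v=v/2.7+460-390; return (u/3.82-.4+190,v/3.82-.4+185)
fitpose([(*f(137,60),48,55,4),(*f(75,238),-48,55,4),(*f(275,320),-48,-55,2),(*f(345,130),48,-55,4)],
 [(*g(612,262),48,55,2),(*g(662,108),-48,55,4),(*g(262,32),-30,-52,20),(*g(180,192),48,-55,4)],[.51,0,.015,0,0,-.2])
E
```

```text
res [[-0.3, -0.3], [-0.8, 0.3], [1.1, -0.4], [0.5, 0.6], [0.0, -0.2], [0.3, 0.3], [0.1, -0.3], [-0.1, 0.3]]
o unit [ 18.1 110.2  10.2] world [ 0.5269 -0.0019  0.0102]
fpx unit [ 83.9 141.4   5.7] world [0.5899 0.0347 0.0057]
fmx unit [ -4.3 178.8  -0.9] world [ 0.499   0.0646 -0.0009]
rmx unit [-47.7  78.9  14.8] world [ 0.4639 -0.0385  0.0148]
rpx unit [40.5 41.6 21.3] world [ 0.5549 -0.0684  0.0213]
ridge unit [-3.7 62.3 30.9] world [ 0.5092 -0.0514  0.0309]
ridgepx unit [23.8 51.8 39.9] world [ 0.5375 -0.0597  0.0399]
ridgemx unit [-31.3  75.1  35.8] world [ 0.4806 -0.041   0.0358]
R in unit
 [[ 0.919  0.395 -0.006]
 [-0.389  0.908  0.158]
 [ 0.068 -0.143  0.987]]
```

Emit:
{"name": "apply_moves", "arguments": {
  "steps": [0, -4, 0, 0, 0, 0, 0, 0, 7, 0, 0, 0, 0, 3, 0, 0, 0, 0, 0, 2, 0, 0, 0, 0, 0, 2, 0, 0, 0, 0, 0, 2, 0, 0, 0, 0, 0, 2, 0, 0, 0, 0]
}}

```text
time: 11.1
tcp_pos: [0.5349, -0.0633, 0.0498]
tcp_rot: [[-0.0, -0.084, 0.996], [-0.0, 0.996, 0.084], [-1.0, -0.0, -0.0]]
wrist_force: [-0.5, 0.2, -1.0]
opening: -0.0004
```

```bash
python3 z.py 8
```

```text
11.1 unit mm [21.  48.4 49.8] F [-0.5  0.2 -1. ] op -0.0004
```

View pics/z8.png

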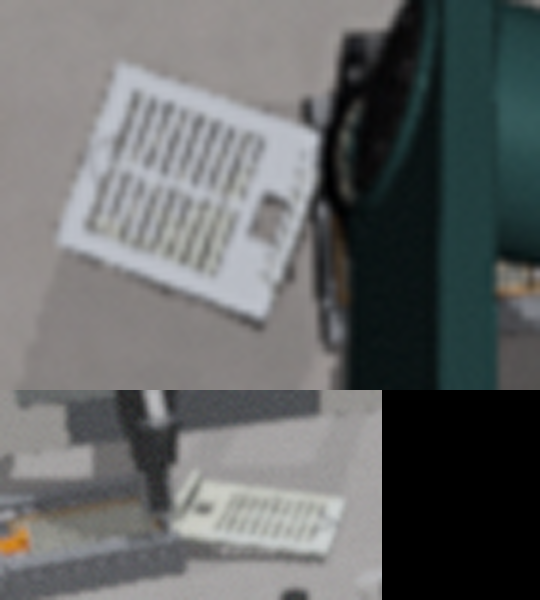

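Emit:
{"name": "apply_moves", "arguments": {
  "steps": [0, 2, 0, 0, 0, 0, 0, 2, 0, 0, 0, 0, 0, 2, 0, 0, 0, 0, 0, 2, 0, 0, 0, 0, 0, 2, 0, 0, 0, 0, 0, 0, 0, 0, 0, 0]
}}

```text
time: 11.8
tcp_pos: [0.5341, -0.0533, 0.0498]
tcp_rot: [[-0.0, -0.084, 0.996], [0.0, 0.996, 0.084], [-1.0, 0.0, -0.0]]
wrist_force: [-0.2, 0.2, 0.4]
opening: -0.0001
```

```bash
python3 z.py 9
```

```text
11.8 unit mm [21.  58.4 49.8] F [-0.2  0.2  0.4] op -0.0001
```

View pics/z9.png

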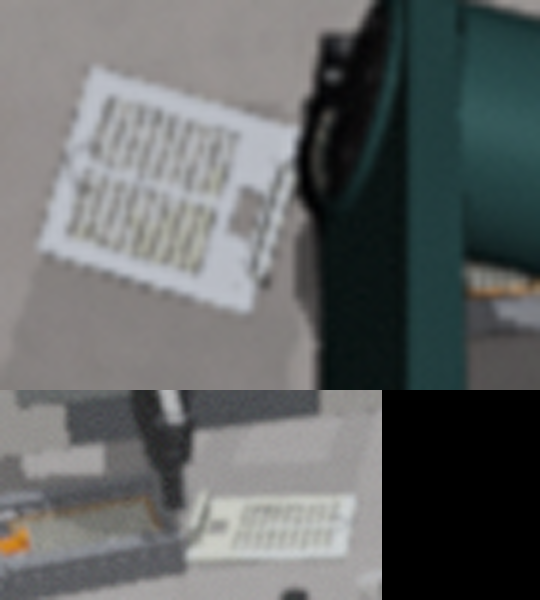

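Emit:
{"name": "apply_moves", "arguments": {
  "steps": [0, -4, 0, 0, 0, 0, -20, -10, 0, 0, 0, 0, -30, -30, 0, 0, 0, 0, -30, -40, 0, 0, 0, 0, 0, -40, 0, 0, 0, 0]
}}

```text
time: 12.4
tcp_pos: [0.5473, -0.1796, 0.134]
tcp_rot: [[0.007, -0.085, 0.996], [-0.003, 0.996, 0.085], [-1.0, -0.004, 0.007]]
wrist_force: [1.8, -0.3, -0.1]
opening: 0.0
```

```bash
python3 z.py 10
```

```text
12.4 unit mm [ 23.8 -68.6 134. ] F [ 1.8 -0.3 -0.1] op 0.0
```

View pics/z10.png

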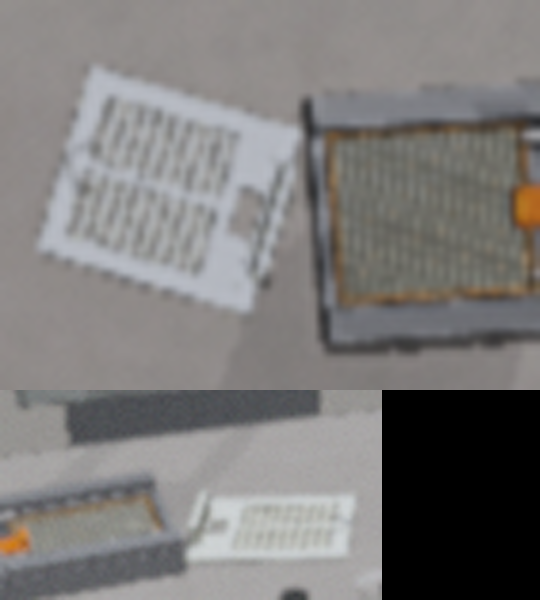

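```bash
python3 - <<'E'
from pose import *
f=lambda u,v:((u+.5)/6-.5+340,(v+.5)/6-.5+200)
g=lambda u,v:((u+.5)/3.82-.5+190,(v-390+.5)/3.82-.5+185)
fitpose([(*f(97,66),48,55,4),(*f(40,250),-48,55,4),(*f(250,312),-48,-55,2),(*f(302,128),48,-55,4)],
 [(*g(348,556),48,55,2),(*g(354,496),-48,55,4),(*g(206,492),-30,-52,20),(*g(188,557),48,-55,2)],[.51,0,.015,0,0,-.2])
X=ray("top",(318,240),.003)
cv2.imwrite("pics/f.png",manip.grab_frame("top"))
E
```

```text
res [[-0.9, -0.1], [-0.3, 0.1], [0.1, 0.1], [0.3, -0.1], [-0.2, -0.3], [0.4, 0.3], [-0.2, -0.4], [-0.4, 0.5]]
o unit [ 18.4 127.5  -0.5] world [ 5.257e-01  1.540e-02 -5.000e-04]
fpx unit [ 81.8 163.6   1.2] world [0.586  0.0565 0.0012]
fmx unit [ -8.7 195.3  -2.7] world [ 0.4932  0.0807 -0.0027]
rmx unit [-45.1  91.5  -2.3] world [ 0.4655 -0.0258 -0.0023]
rpx unit [45.4 59.8  1.6] world [ 0.5583 -0.0499  0.0016]
ridge unit [-0.3 75.9 12.6] world [ 0.5114 -0.0377  0.0126]
ridgepx unit [27.7 66.1 20.9] world [ 0.5401 -0.0451  0.0209]
ridgemx unit [-28.9  85.9  18.4] world [ 0.4821 -0.03    0.0184]
R in unit
 [[ 0.943  0.331 -0.038]
 [-0.331  0.944  0.017]
 [ 0.041 -0.003  0.999]]
```

View pics/f.png

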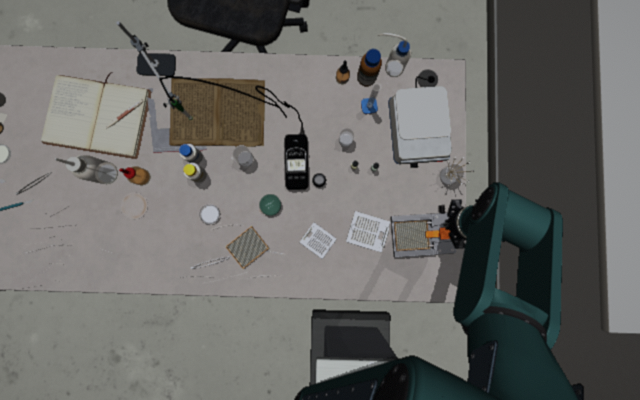

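Emit:
{"name": "apply_moves", "arguments": {
  "steps": [0, 33, 15, 0, 0, 0, 0, 33, 15, 0, 0, 0, 0, 33, 15, 0, 0, 0, 0, 33, 15, 0, 0, 0, 0, 33, 15, 0, 0, 0, 0, 33, 11, 0, 0, 0, 0, 8, 0, 0, 0, 0, 0, 0, 0, 0, 0, 0]
}}

```text
time: 13.35
tcp_pos: [0.6117, 0.0374, 0.129]
tcp_rot: [[-0.002, -0.087, 0.996], [0.0, 0.996, 0.087], [-1.0, 0.0, -0.002]]
wrist_force: [-0.1, -0.6, 0.6]
opening: -0.0002
```

```bash
python3 -c "
from h import *
unit();to(W(p,[110,145,30])[0],p[2])"
```

```text
13.35 unit mm [105.8 142.3 129. ] F [-0.1 -0.6  0.6] op -0.0002
tool shift mm [99.   2.6  4.4] dist 99.1
rotvec [ 0.004 -0.002 -0.   ]
```

Emit:
{"name": "apply_moves", "arguments": {
  "steps": [30, 3, 4, 0, 0, 0, 30, 0, 0, 0, 0, 0, 25, 0, 0, 0, 0, 0, 14, 0, 0, 0, 0, 0, 3, 0, 0, 0, 0, 0, 0, 0, 0, 0, 0, 0]
}}

```text
time: 13.95
tcp_pos: [0.6165, 0.0381, 0.0277]
tcp_rot: [[-0.001, -0.083, 0.997], [-0.0, 0.997, 0.083], [-1.0, -0.0, -0.001]]
wrist_force: [0.4, 0.9, 0.6]
opening: 0.0001
```

```bash
python3 z.py 11
```

```text
13.95 unit mm [110.7 142.6  27.7] F [0.4 0.9 0.6] op 0.0001
```

View pics/z11.png

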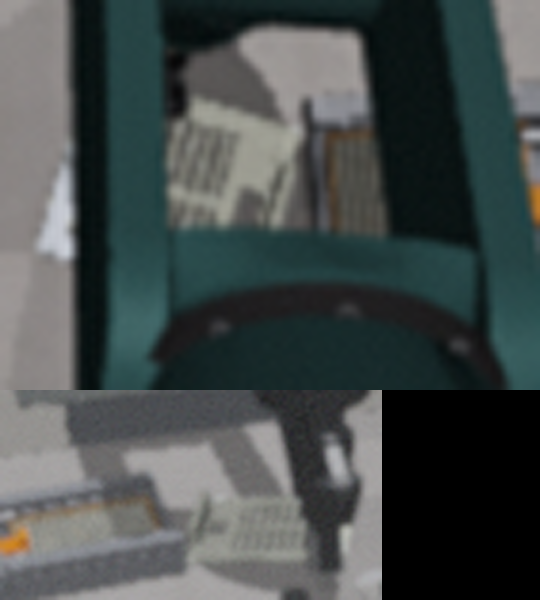

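Emit:
{"name": "apply_moves", "arguments": {
  "steps": [4, 0, 0, 0, 0, 0, 2, 0, 0, 0, 0, 0, 0.7, 0, 0, 0, 0, 0, 0, 0, 0, 0, 0, 0]
}}

```text
time: 14.45
tcp_pos: [0.6167, 0.0387, 0.0211]
tcp_rot: [[-0.0, -0.084, 0.996], [-0.0, 0.996, 0.084], [-1.0, -0.0, -0.0]]
wrist_force: [1.1, 0.1, -0.2]
opening: -0.0
```

Emit:
{"name": "apply_moves", "arguments": {
  "steps": [0.5, 0, -4, 0, 0, 0, 0, 0, -4, 0, 0, 0, 0, 0, -4, 0, 0, 0, 0, 0, -4, 0, 0, 0, 0, 0, -4, 0, 0, 0, 0, 0, -4, 0, 0, 0, 0, 0, -3, 0, 0, 0, 0, 0, 0, 0, 0, 0]
}}

```text
time: 15.25
tcp_pos: [0.5893, 0.0364, 0.0206]
tcp_rot: [[-0.0, -0.084, 0.996], [-0.0, 0.996, 0.084], [-1.0, -0.0, -0.0]]
wrist_force: [1.1, 0.5, -0.1]
opening: 0.0001
```

```bash
python3 z.py 12
```

```text
15.25 unit mm [ 83.5 143.2  20.6] F [ 1.1  0.5 -0.1] op 0.0001
```

View pics/z12.png

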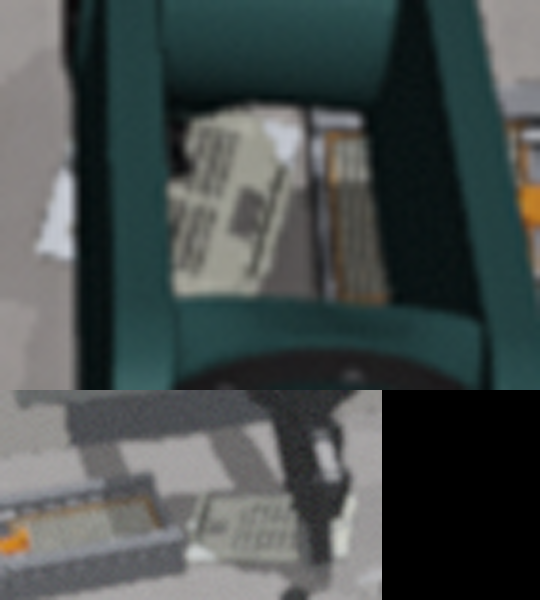

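Emit:
{"name": "apply_moves", "arguments": {
  "steps": [0, 0, -3, 0, 0, 0, 0, 0, -3, 0, 0, 0, 0, 0, -3, 0, 0, 0, 0, 0, -3, 0, 0, 0, 0, 0, -3, 0, 0, 0, 0, 0, 0, 0, 0, 0]
}}

```text
time: 15.95
tcp_pos: [0.5742, 0.0351, 0.0205]
tcp_rot: [[-0.001, -0.084, 0.996], [-0.0, 0.996, 0.084], [-1.0, -0.0, -0.001]]
wrist_force: [0.4, 0.2, -0.8]
opening: -0.0
```

```bash
python3 z.py 13
```

```text
15.95 unit mm [ 68.3 143.2  20.5] F [ 0.4  0.2 -0.8] op -0.0
```

View pics/z13.png

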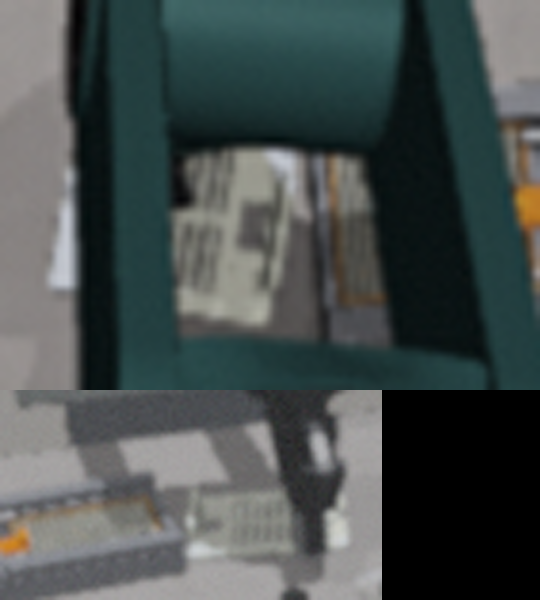

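Emit:
{"name": "apply_moves", "arguments": {
  "steps": [0, 0, -3, 0, 0, 0, 0, 0, -3, 0, 0, 0, 0, 0, -3, 0, 0, 0, 0, 0, -3, 0, 0, 0, 0, 0, 0, 0, 0, 0]
}}

```text
time: 16.55
tcp_pos: [0.5622, 0.0341, 0.0205]
tcp_rot: [[-0.001, -0.084, 0.996], [-0.0, 0.996, 0.084], [-1.0, -0.0, -0.001]]
wrist_force: [-0.2, 0.4, 0.4]
opening: -0.0
```

```bash
python3 z.py 14
```

```text
16.55 unit mm [ 56.2 143.2  20.5] F [-0.2  0.4  0.4] op -0.0
```

View pics/z14.png

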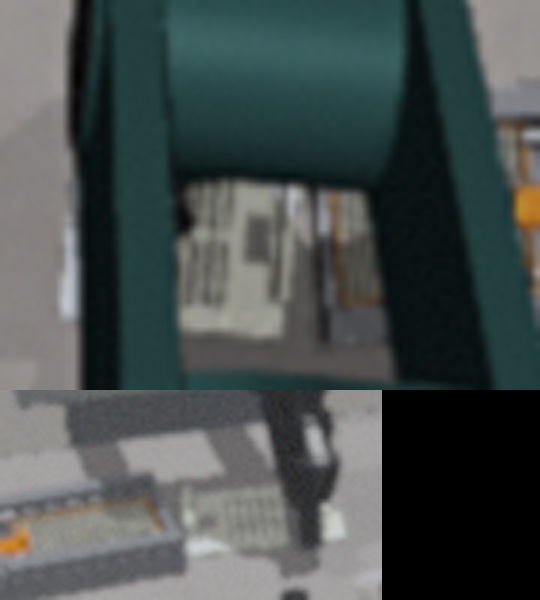

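Emit:
{"name": "apply_moves", "arguments": {
  "steps": [0, 0, 5, 0, 0, 0, 0, 0, 20, 0, 0, 0, -20, 0, 10, 0, 0, 0, -40, 0, 0, 0, 0, 0, -45, -40, 0, 0, 0, 0, -45, -45, 0, 0, 0, 0, 0, -45, 0, 0, 0, 0, 0, -45, 0, 0, 0, 0]
}}

```text
time: 17.45
tcp_pos: [0.6127, -0.1225, 0.1555]
tcp_rot: [[0.004, -0.085, 0.996], [-0.001, 0.996, 0.085], [-1.0, -0.002, 0.004]]
wrist_force: [0.4, 0.1, -0.2]
opening: 0.0002
```

Emit:
{"name": "apply_moves", "arguments": {
  "steps": [0, -45, 0, 0, 0, 0, 0, -45, 0, 0, 0, 0, 0, -30, 0, 0, 0, 0, 0, 0, 0, 0, 0, 0]
}}

```text
time: 17.85
tcp_pos: [0.6221, -0.2455, 0.1535]
tcp_rot: [[0.002, -0.08, 0.997], [-0.003, 0.997, 0.08], [-1.0, -0.003, 0.001]]
wrist_force: [0.5, -0.1, 0.2]
opening: 0.0002
```

```bash
python3 z.py 15;python3 -c "
from h import *
cv2.imwrite('pics/f2.png',manip.grab_frame('top'))"
```

```text
17.85 unit mm [  92.8 -140.4  153.5] F [ 0.5 -0.1  0.2] op 0.0002
```

View pics/z15.png

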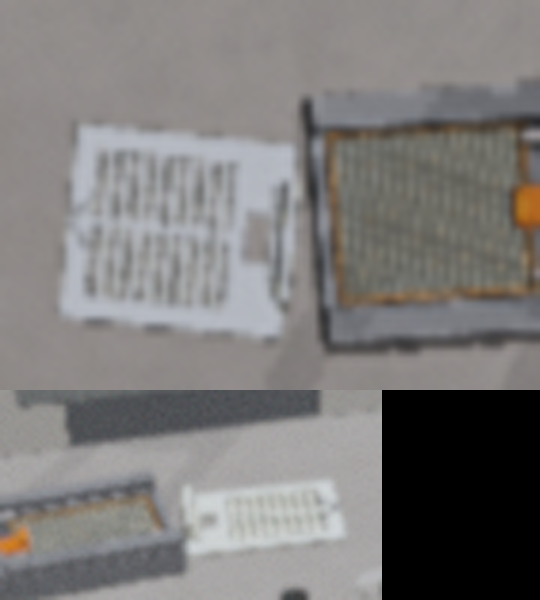

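View pics/f2.png

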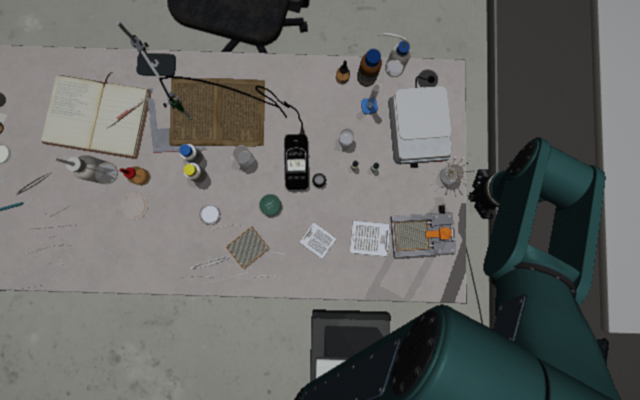

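```bash
python3 -c "
from plant import manip
print(manip.job_done())"
```

```text
the job is handed in; nothing more can be done
None
```

The cover is off the unit. It lies flat, louvres up, on the bench a few millimetres beyond the open end. I handed the job in at about 18 s of the 38 s allowed, with the arm clear.

- **Release:** I pressed the snap tab down with closed fingertips, with about 12 N at the wrist. The cover sprang forward roughly 12 mm.
- **Push:** I pushed the ridge along the guides with the fingertips at z ≈ 31 mm, well above the filter's top at 17 mm.
- **What went wrong:** I had shifted the fingers 2 mm towards −x, and late in the push the cover turned as it left the guides. Its front dropped to the bench while the +x rear corner was still in the guide, at about 23° of yaw. I moved the push towards +x and it came off flat, skewed about 19° and 18 mm off-centre.
- **Correction outside the wording:** After it was on the bench, I straightened it with one gentle fingertip push on the edge of the plate rather than the ridge.
- **Last pictures:** By eye the remaining skew is about 8°, and I did not refit the pose after that push. The bystanders look unmoved and the tab is back up. The wrist force read near zero, and no object other than the cover and the tab was touched.

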